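# Take a fresh proof pull on a bench spring tester

### The job

Proof the spring in the bench pull tester: first slide the drag pointer gently all the way home until it rests against the draw bar. Then hook the draw bar's upright crosspiece from behind and pull it out until the pointer it carries along stands level with the index, not past it; hold it there for a full second and ease the bar all the way home without letting it snap back, so that the pointer stays behind level with the index. Do not shift the index and leave the other things on the bench where they are.

Things in the scene. Friction and masses are not known exactly. Their poses are not given: they have to be found in the camera images.
- tester: Pull tester fixed to the bench: grey plate 320 x 190 x 10 mm (x, y, z), origin under its centre. Its -x is the direction of pull; +x leads to the aluminium spring housing (x 70 to 158, y -72 to 17 mm, top 70 mm above the bench). Draw bar on the line y = -27 mm, pointer rail y = 47, index rail y = 80; rail end blocks (22 mm high) at x = -148 and 50 mm.
- draw (a joint): Draw bar, m: 0 = fully home, grows as pulled out (tester -x), stop at 0.095. A spring draws it home: about 3.4 N at 0 plus 0.17 N per mm; let go, it snaps back. Its dog pushes the drag pointer out; going home it leaves the pointer behind.
- crosspiece (a point): Middle of the rear (housing side) face of the draw bar's upright dark steel crosspiece, 22 mm below its top; the face to hook. Axes as the tester's. Plate 12 mm thick (x), 95 wide (y), 14 to 80 mm above the bench. Behind it, bar home, a free gap of 48 mm to the housing's bush; the 12 mm rod crosses this gap, its top 32 mm above the bench: keep the fingers above it.
- dog_face (a point): Centre of the front face of the dog, the short arm at the +y end of the crosspiece that pushes the pointer. It lies 8 mm behind (tester +x) the pointer's tip when the two touch. Axes as the tester's.
- pointer (a joint): Drag pointer, m: 0 = home against the dog of the fully home draw bar (a firm stop), grows as it moves out along tester -x. It slides with about 2 N friction and stays wherever it is left; it starts somewhere out on its rail.
- pointer_tab (a point): Centre of the front (robot side, tester -x) face of the steel drag pointer's upright tab, 62 mm above the bench; push it home here. Tab 10 mm thick (x), 24 wide (y), top 76 mm above the bench, on a foot 16 x 24 mm, 33 mm high, that stands out 3 mm before and behind the tab. Axes as the tester's.
- pointer_tip (a point): Tip of the pointer's thin beak, which points to tester +y at the index, 26 mm above the bench. Axes as the tester's.
- index_tip (a point): Tip of the index's thin beak, which points to tester -y at the pointer. The index is a low steel cursor 22 x 16 mm, top 36 mm above the bench, clamped on its rail: the mark to pull to. Level = both tips at the same tester x. Axes as the tester's.
- index (a joint): Index cursor, m: position along its rail, on the same scale as pointer (equal values = tips level). Already set; held by 15 N friction; must not be moved.
- sanding_block: Tan sanding block 64 x 112 x 28 mm, bystander; origin under its centre.
- offcut_b: Pale wood offcut 64 x 90 x 45 mm, bystander; origin under its centre.
- clamp: Black spring clamp 71 x 131 x 24 mm, bystander; origin under its centre.
- butt_hinge: Brown butt hinge lying open, 75 x 73 x 8 mm, bystander; origin under its centre.

How it is judged:
On the way, in this order (a step that is already met when the one before it is completed fails the run):
1. the drag pointer is fully home against the draw bar, which is home too (value of joint pointer below 0.004 m and value of joint draw below 0.003 m), for 0.2 s.
2. the draw bar is pulled out with the pointer before it, level with the index within 4 mm, and held there (x of pointer_tip in the frame of index_tip between -0.004 and 0.004 m and x of dog_face in the frame of index_tip between 0.004 and 0.012 m), for 0.8 s.
At the end, for the whole second after the job is handed in: The drag pointer stands level with the index within 4 mm, the draw bar is fully home (within 3 mm) and at rest, and the index is where it was (within 3 mm) (x of pointer_tip in the frame of index_tip between -0.004 and 0.004 m and value of joint draw below 0.003 m and distance of index_tip from where it was at the start of the episode below 0.003 m and velocity of joint each of pointer, draw below 0.01 m/s); the robot touches nothing.
It fails at once if the draw bar snaps back (faster than 0.4 m/s) (velocity of joint draw below -0.4 m/s).
It fails at once if the draw bar is pulled more than 8 mm past the index (x of dog_face in the frame of index_tip below 0 m).
It fails at once if the pointer is rammed (more than 30 N from the fingers) (contact force between the fingers and pointer above 30 N).
It fails at once if the index is shifted by more than 3 mm (distance of index_tip from where it was at the start of the episode above 0.003 m).
It fails at once if a bystander is shifted by more than 20 mm (distance of any of sanding_block, offcut_b, clamp, butt_hinge from where it was at the start of the episode above 0.02 m).
It also fails if it takes over 64 s, if anything falls off the work surface, if the arm or the gripper's body presses on something with over 40 N, if the wrist force passes 120 N, or if a joint passes its speed limit or range.

### The arm

A 6-joint arm with a two-finger parallel gripper is mounted at the origin on a cart in front of the work surface, level with it; the furniture and walls round the work are solid. World frame = base frame: x ahead of the robot, y to its left, z up, the work surface at z = 0. Lengths are in m, angles in rad, forces in N, time in s.
With the tool pointing down it reaches from about 0.375 to 0.75 m from the base axis. Payload 9 kg.
Tool frame: the origin (TCP) lies midway between the tips of the shut fingers; the grasp point (between the pads) lies 19 mm behind it (ctrl.hold_point_z is the distance from the TCP to the grasp point, in m); z points along the fingers, y is the direction in which the jaws open and shut (so a half turn about z gives the same grasp; the last joint's range is limited). The gripper opens to 85 mm and grips with 20 to 120 N. Pads are 22 mm wide; open, the fingers measure 114 mm over their backs; the gripper's body (76 mm by 85 mm) begins 54 mm behind the grasp point. The pads swing forward as they close: fully open they stand 13 mm farther back than shut.
Start: joints at [-1.328, 0.104, 0.097, 1.564, 0, 1.353], TCP at [0.267, -0.537, 0.231] pointing down, gripper open.
Joint ranges: [-2.99, 2.99], [-0.84, 1.86], [-1.1, 1.16], [-1.84, 2.11], [-1.51, 1.56], [-3.14, 3.14]. Speed limits (rad/s): [2.22, 2.22, 2.57, 3.14, 3.14, 3.14].

### API

Orientations are given as a unit quaternion [w, x, y, z].
In Python, from bench import sensors, imaging, order, models, ctrl gives the robot as it stands.
- The arm moves only by the tool send_rows, never from a script. Its argument "motion" is a list of rows, each a list of 7 numbers: the turn, a rotation vector about the world's x, y, z each as a share of 0.5 rad, from -1 to 1, then the shift along the world's x, y, z each as a share of 0.1 m, from -1 to 1, then the closure, from -1 (fully open) to 1 (shut). A call has 1 to 20 rows; each row is the pose to reach, as a shift and turn from the pose commanded when the call began; what a row does not reach only later rows make up. A row lasts 1/10 s, in which the tool goes at most 50 mm and 8.59 degrees, less where a joint would pass 70% of its speed; a pose out of reach is approached as far as the arm can. A call with a number of a shift or a turn outside -1 to 1 is refused whole. A call with a gripper value outside its range is refused whole. The fingers move at their own pace and stop on an object; the grip force is fixed at half the most. Time passes only in rows, so rows that repeat a pose let the fingers close. It gives the time, the measured TCP pose, the force and the opening at its end, in the units of the state.
- sensors.state(): the state, without advancing time (a new reading comes with each control period).
- imaging.read_camera(name): name is "scene" or "top"; returns a dict with "img" (420x560x3 uint8, red, green, blue), "K" (3x3 intrinsics, pixels), "extrinsics" (4x4, takes a point from camera to world coordinates). Camera axes: x right, y up, looking along -z (the intrinsics and any distortion apply to the point x, -y, -z); pixel columns grow to the right and rows downward; lengths in m; the calibration is good to about 2 mm. A picture is of the moment at which its call begins. There is no depth.
- order.job_done(): hands the job in, once; it reports no verdict.
Trained networks look in a picture, given as the dict that the camera call returned (one of the last four; its "shot" number tells which), for a name from the list of things; names that differ only in an ending like _2 or _b are one class to them, and where a whole thing is asked for, a point or a joint stands for the part that bears it (a point fixed in the world has none). Each returns a list of dicts, best first, with "p" (0 to 1); they miss things now and then, are a little off and sometimes report something else, mostly with a low value. They report only what shows in the picture. A call takes as long as a camera call.
- models.find_in(picture, thing): "box" ([left, top, width, height] in pixels, round what is visible of it).
- models.outline_of(picture, thing): "region" (420x560 bool, what is visible of it) and "box" ([left, top, width, height] in pixels, round what is visible of it).
- models.place_of(picture, thing): "position" ([column, row] in pixels: a listed point, or the origin of a listed thing).
The state is a dict: "clock": time; "q": joint angles; "joint_velocities": joint speeds; "tau": joint torques, N m; "position": TCP position; "eef_rot": TCP orientation; "wrist_force": force on the tool from outside, world axes, zero at the start; "ft_torque": the same for the moment, N m; "gripper_width": finger opening in m.
Only numpy, scipy, OpenCV 4.12 (cv2) and the standard library are available. Lean on these libraries where they do the work, as an engineer would, in place of code of your own. Each camera call takes 0.05 s, during which the arm holds its last target. There are 200 camera calls.

## Working session

There is one attempt and no reset: what is moved stays moved. The work goes in short steps, Python scripts to look and compute and a tool call to move; the robot and the scene stay as the last step left them, time stands still between calls to the robot, and variables do not carry over. Pictures are saved under pics/ and viewed, about 8 in all and at most 12, crops included, and the job is handed in when it is done.

Besides the shell and the picture viewer there is one more tool, called after ">>>" in YAML: its name, and indented under it one key for each argument. send_rows: Moves the arm, as the interface text tells. Shift numbers are shares of 0.1 m and turn numbers shares of 0.5 rad, none past 1 either way. Its arguments: {"type":"object","properties":{"motion":{"type":"array"}},"required":["motion"]}

```bash
mkdir -p pics
cat > h.py <<'E'
import numpy as np, cv2
from bench import sensors, imaging, order, models, ctrl
def ray(c,px):
    K=c["K"];T=np.array(c["extrinsics"]);d=np.array([(px[0]-K[0][2])/K[0][0],-(px[1]-K[1][2])/K[1][1],-1.])
    return T[:3,3],T[:3,:3]@d
def at(c,px,z):
    o,d=ray(c,px);return o+d*(z-o[2])/d[2]
def proj(c,P):
    T=np.array(c["extrinsics"]);p=T[:3,:3].T@(np.array(P)-T[:3,3]);K=c["K"]
    return np.array([K[0][2]+K[0][0]*p[0]/-p[2],K[1][2]+K[1][1]*-p[1]/-p[2]])
Z=dict(tester=0,crosspiece=.058,pointer_tab=.062,pointer_tip=.026,index_tip=.026,dog_face=.026,sanding_block=0,offcut_b=0,clamp=0,butt_hinge=0)
def look(cams=("top","scene"),names=Z,save=None):
    for n in cams:
        c=imaging.read_camera(n)
        if save: cv2.imwrite(f"pics/{save}_{n}.png",c["img"][:,:,::-1])
        for k in names:
            r=models.place_of(c,k)[:2]
            print(n,k,[(round(x["p"],2),np.round(x["position"],1).tolist(),np.round(at(c,x["position"],Z[k]),4).tolist()) for x in r])
E
python3 - <<'E'
from h import *
c=imaging.read_camera("top");print({k:np.round(np.array(v),3).tolist() for k,v in c.items() if k not in("img",)})
look(save="a");s=sensors.state();print(s["position"],s["eef_rot"],s["gripper_width"],s["clock"])
E
```

```text
{'K': [[382.563, 0.0, 283.167], [0.0, 382.563, 210.822], [0.0, 0.0, 1.0]], 'extrinsics': [[-0.364, 0.9, -0.238, 0.302], [-0.931, -0.351, 0.098, -0.041], [0.004, 0.258, 0.966, 1.008], [0.0, 0.0, 0.0, 1.0]], 'shot': 1}
top tester [(0.82, [281.8, 211.5], [0.5499, -0.1388, 0.0])]
top crosspiece [(0.65, [285.5, 194.3], [0.5752, -0.159, 0.058])]
top pointer_tab [(0.46, [286.7, 236.0], [0.4707, -0.1211, 0.062])]
top pointer_tip [(0.63, [284.2, 244.9], [0.4577, -0.1095, 0.026])]
top index_tip [(0.42, [278.0, 241.8], [0.4711, -0.0975, 0.026])]
top dog_face [(0.57, [269.3, 220.7], [0.532, -0.0965, 0.026])]
top sanding_block []
top offcut_b [(0.77, [176.1, 179.8], [0.7417, 0.1022, 0.0])]
top clamp [(0.56, [391.7, 230.3], [0.3936, -0.3956, 0.0])]
top butt_hinge [(0.68, [358.7, 287.7], [0.2873, -0.2503, 0.0])]
scene tester [(0.76, [269.6, 221.7], [0.5535, -0.1451, -0.0])]
scene crosspiece [(0.67, [261.2, 198.1], [0.5845, -0.1597, 0.058]), (0.66, [296.5, 216.9], [0.4769, -0.1407, 0.058])]
scene pointer_tab [(0.54, [297.1, 216.9], [0.4741, -0.1378, 0.062])]
scene pointer_tip [(0.52, [295.6, 238.3], [0.4606, -0.1035, 0.026])]
scene index_tip [(0.62, [291.8, 237.7], [0.4695, -0.1011, 0.026])]
scene dog_face [(0.88, [262.6, 230.3], [0.5435, -0.0902, 0.026])]
scene sanding_block [(0.71, [317.3, 173.4], [0.5205, -0.3788, 0.0])]
scene offcut_b [(0.57, [146.4, 261.7], [0.751, 0.1016, 0.0])]
scene clamp []
scene butt_hinge [(0.62, [147.5, 267.6], [0.7375, 0.114, 0.0])]
[ 0.26680597 -0.53744604  0.23133236] [ 4.95701601e-05  9.73575097e-01  2.28367091e-01 -1.76589225e-05] 0.08507608943223813 1.15
```

Run:
```python
import cv2
a=cv2.imread("pics/a_top.png")[150:300,200:400];b=cv2.imread("pics/a_scene.png")[140:290,180:380]
cv2.imwrite("pics/v1.png",cv2.resize(a,None,fx=4,fy=4,interpolation=2))
cv2.imwrite("pics/v2.png",cv2.resize(b,None,fx=4,fy=4,interpolation=2))
```

```text
(no output)
```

View pics/v1.png

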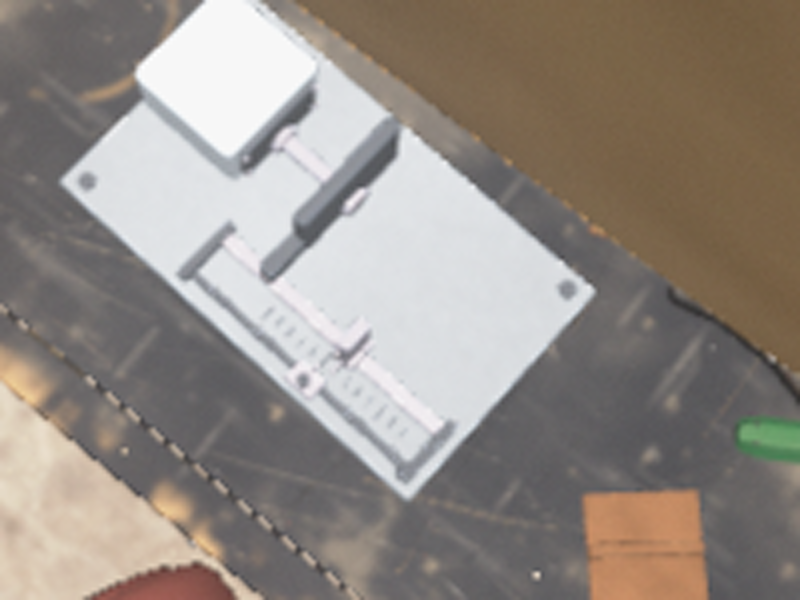

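View pics/v2.png

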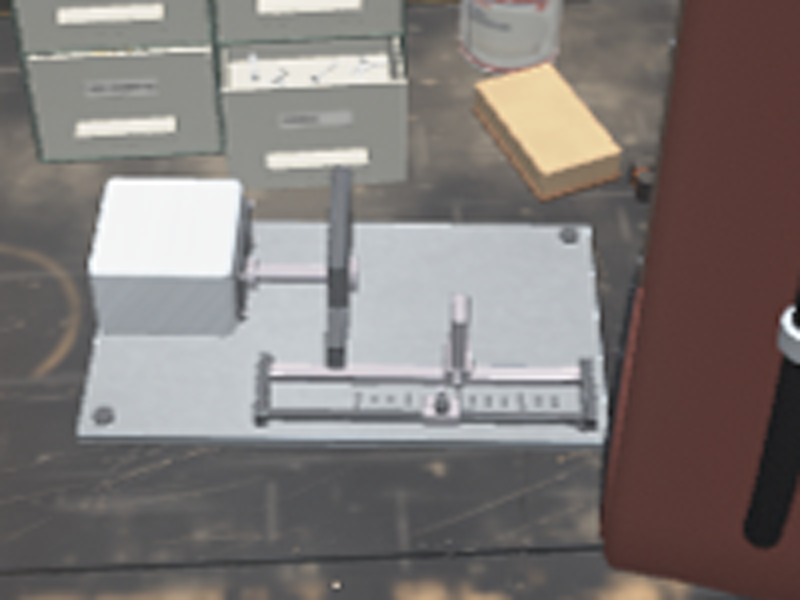

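The crops show the plate, with corners at about (215,195), (302,274) and (348,222) in top. The pointer tab is near (289,234) and the index near (276,244). Next, the full view and a fit of the plate pose.

Run:
```python
from h import *
from scipy.optimize import least_squares
a=cv2.imread("pics/a_top.png");b=cv2.imread("pics/a_scene.png")
cv2.imwrite("pics/v3.png",np.vstack([a,b])[:, :] if 0 else cv2.resize(np.hstack([a,b]),(800,300)))
ct=imaging.read_camera("top");cs=imaging.read_camera("scene")
for n,c in(("top",ct),("scene",cs)): print(n,np.round(c["extrinsics"],3).tolist())
# plate top corners z=.010 : picked pixels
C=dict(hp=(-.16,.095),hm=(-.16,-.095),bp=(.16,.095))
obs=[(ct,(-.16,.095),(302,274.4)),(ct,(-.16,-.095),(348.6,222.6)),(ct,(.16,.095),(215.4,195.4)),
 (cs,(-.16,.095),(180+605/4,140+440/4)),(cs,(-.16,-.095),(180+591/4,140+224/4)),(cs,(.16,.095),(180+80/4,140+436/4))]
def W(p,l,z): c,s=np.cos(p[2]),np.sin(p[2]); return [p[0]+c*l[0]-s*l[1],p[1]+s*l[0]+c*l[1],z]
for sel,nm in((obs[:3],"top"),(obs[3:],"scene"),(obs,"both")):
    r=least_squares(lambda p:np.concatenate([proj(c,W(p,l,.01))-np.array(x) for c,l,x in sel]),[.55,-.14,-.3])
    print(nm,np.round(r.x,4),np.round(r.fun,1))
```

```text
top [[-0.364, 0.9, -0.238, 0.302], [-0.931, -0.351, 0.098, -0.041], [0.004, 0.258, 0.966, 1.008], [0.0, 0.0, 0.0, 1.0]]
scene [[-0.892, 0.317, -0.322, 0.192], [-0.452, -0.618, 0.643, 0.517], [0.005, 0.719, 0.695, 0.798], [0.0, 0.0, 0.0, 1.0]]
top [ 0.5556 -0.1398  0.4557] [ 0.1  0.6  0.7 -0.3 -0.8 -0.5]
scene [ 0.5565 -0.1374  0.4564] [ 1.5  0.3 -0.4 -0.1 -1.1 -0.5]
both [ 0.5562 -0.1387  0.4562] [-0.4  0.6  0.3 -0.4 -1.2 -0.5  1.8 -0.1 -0.1 -0.4 -0.7 -0.8]
```

View pics/v3.png

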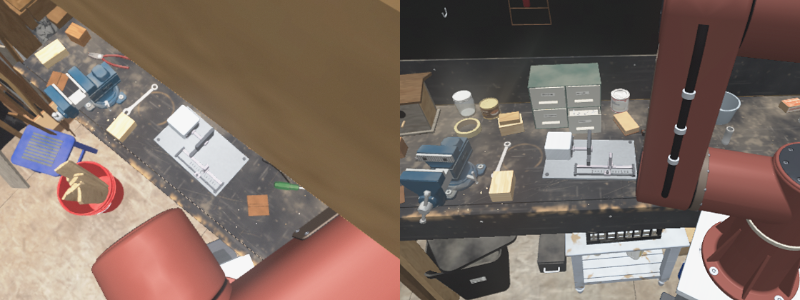

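The brown top-right area is an overhead shelf. The tool's yaw (0.461) already matches the tester's yaw (0.456). Now the points in tester coordinates.

```bash
cat >> h.py <<'E'
P=np.array([.5562,-.1387]);a=.4562;R=np.array([[np.cos(a),-np.sin(a)],[np.sin(a),np.cos(a)]])
loc=lambda w:np.round(1000*(R.T@(np.array(w)[:2]-P)),1)
wor=lambda l:np.round(P+R@(np.array(l)/1000),4)
def pts(names=("crosspiece","pointer_tab","pointer_tip","index_tip","dog_face"),cams=("top","scene"),n=2):
    for cam in cams:
        o={k:[] for k in names}
        for _ in range(n):
            c=imaging.read_camera(cam)
            for k in names:
                r=models.place_of(c,k)
                if r:o[k].append(loc(at(c,r[0]["position"],Z[k])))
        for k in names: print(cam,k,[v.tolist() for v in o[k]])
E
python3 - <<'E'
from h import *
pts()
c=imaging.read_camera("scene")
print("cabinet base",[loc(at(c,p,0)) for p in((190,180),(235,179),(281,187))])
for l in((0,-27),(0,47)):print(wor(l))
E
```

```text
top crosspiece [[8.3, -27.5], [9.5, -30.4]]
top pointer_tab [[-61.7, 55.6], [251.3, 145.6]]
top pointer_tip [[-2.3, 50.4]]
top index_tip [[-56.1, 71.8], [-65.4, 71.1]]
top dog_face [[-3.0, 53.1], [0.3, 48.4]]
scene crosspiece [[24.9, -38.6], [19.7, -26.2]]
scene pointer_tab [[-71.2, 39.4], [-69.4, 44.0]]
scene pointer_tip [[-71.3, 74.3], [-71.6, 68.2]]
scene index_tip [[-56.9, 66.2]]
scene dog_face [[6.3, 36.5], [5.7, 45.8]]
cabinet base [array([ 226.5, -163.9]), array([  98.8, -170.6]), array([ -33.1, -138.8])]
[ 0.5681 -0.1629]
[ 0.5355 -0.0965]
```

```bash
cat >> h.py <<'E'
def zoom(name,N=4,warp=True):
    """rectify both cams at z=.026 into tester frame: x -110..10, y 30..95, 6 px/mm; tester x to right"""
    out=[]
    for cam in("scene","top"):
        cs=[imaging.read_camera(cam) for _ in range(N)];c=cs[0]
        im=np.mean([k["img"].astype(float) for k in cs],0).astype(np.uint8)
        L=np.array([[-110,95],[20,95],[20,45],[-110,45]],float)
        src=np.float32([proj(c,[*(P+R@(l/1000)),.026]) for l in L])
        dst=np.float32([[0,0],[780,0],[780,300],[0,300]])
        w=cv2.warpPerspective(im,cv2.getPerspectiveTransform(src,dst),(780,300),flags=cv2.INTER_CUBIC)
        for x in range(-110,20,10): cv2.line(w,((x+110)*6,0),((x+110)*6,8),(255,0,0),1)
        out.append(w)
    cv2.imwrite(f"pics/{name}.png",np.vstack(out)[:,:,::-1])
E
python3 -c "
from h import *
zoom('v4')"
```

```text
(no output)
```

View pics/v4.png

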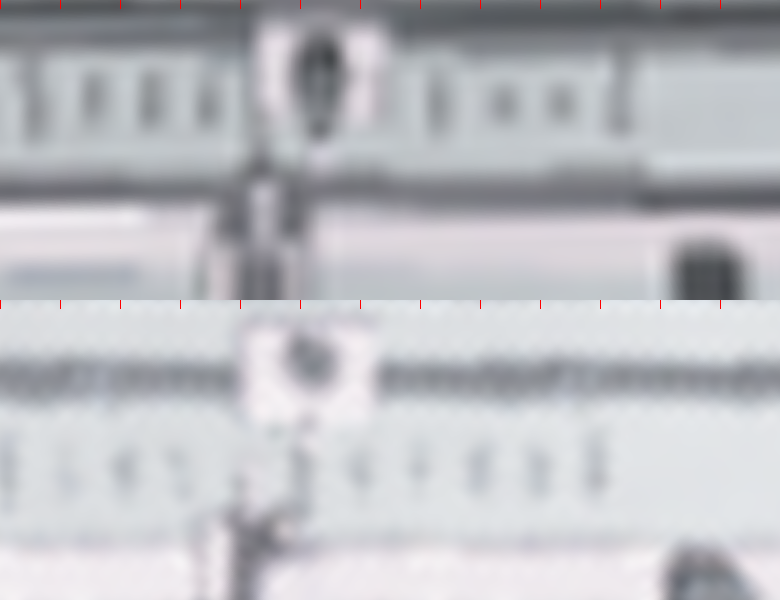

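Rectified view: index at x≈-57 and pointer at x≈-66.5, so the pointer stands about 9.5 mm farther out. The dog face is at about +2. I'll move in front of the tab.

>>> send_rows:
  motion:
    - [0,0,0,0.2,0.45,0,1]
    - [0,0,0,0.42,0.98,0,1]
    - [0,0,0,0.42,0.98,0,1]

```text
clock: 3.2
position: [0.3104, -0.4356, 0.2316]
eef_rot: [-0.001, 0.973, 0.23, 0.0]
wrist_force: [-0.6, -0.6, 0.9]
gripper_width: 0.044
```

>>> send_rows:
  motion:
    - [0,0,0,0.2,0.45,0,1]
    - [0,0,0,0.42,0.98,0,1]
    - [0,0,0,0.42,0.98,0,1]

```text
clock: 3.5
position: [0.3522, -0.3381, 0.2319]
eef_rot: [0.0, 0.973, 0.23, 0.0]
wrist_force: [-0.2, -1.3, -0.0]
gripper_width: 0.0006
```

>>> send_rows:
  motion:
    - [0,0,0,0.2,0.45,0,1]
    - [0,0,0,0.42,0.98,0,1]
    - [0,0,0,0.42,0.98,0,1]

```text
clock: 3.8
position: [0.3941, -0.2404, 0.2319]
eef_rot: [0.0, 0.973, 0.23, 0.001]
wrist_force: [0.0, -1.0, -0.6]
gripper_width: -0.0001
```

>>> send_rows:
  motion:
    - [0,0,0,0.2,0.45,0,1]
    - [0,0,0,0.44,0.98,0,1]
    - [0,0,0,0.44,0.98,-0.4,1]
    - [0,0,0,0.44,0.98,-0.8,1]
    - [0,0,0,0.44,0.98,-0.8,1]

```text
clock: 4.3
position: [0.4345, -0.144, 0.1464]
eef_rot: [-0.003, 0.973, 0.229, -0.003]
wrist_force: [-0.1, 0.1, 0.9]
gripper_width: -0.0
```

>>> send_rows:
  motion:
    - [0,0,0,0,0,-0.4,1]
    - [0,0,0,0,0,-0.8,1]
    - [0,0,0,0,0,-0.99,1]
    - [0,0,0,0,0,-0.99,1]
    - [0,0,0,0,0,-0.99,1]

```text
clock: 4.8
position: [0.4376, -0.1467, 0.0544]
eef_rot: [0.001, 0.974, 0.228, 0.001]
wrist_force: [0.2, 0.1, 0.6]
gripper_width: -0.0
```

Run:
```python
from h import *
s=sensors.state();print(s["position"],loc(s["position"]),s["wrist_force"])
c=imaging.read_camera("scene");print(proj(c,s["position"]))
t=imaging.read_camera("top")
a=cv2.resize(c["img"][150:290,190:390],(800,560),interpolation=2)
cv2.imwrite("pics/v5.png",a[:,:,::-1])
```

```text
[ 0.4375583  -0.14671606  0.05440765] [-110.    45.1] [0.15269318 0.05586279 0.60936309]
[312.3194388  221.70871124]
```

View pics/v5.png

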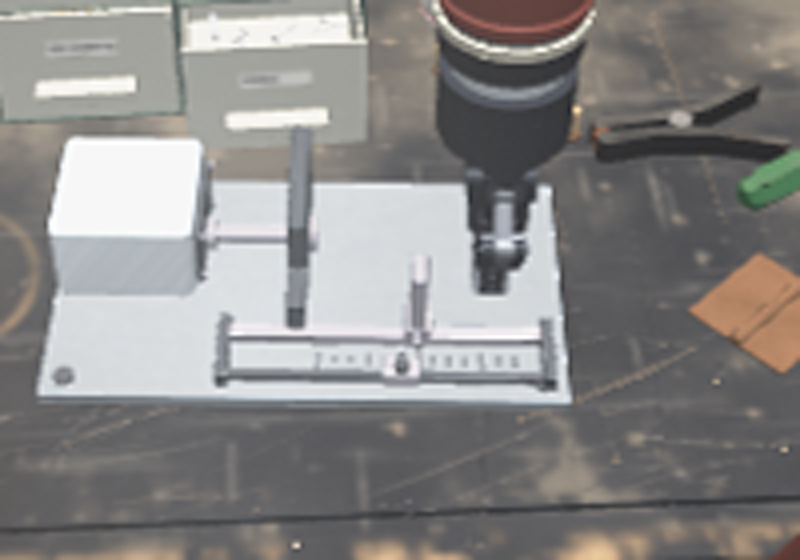

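The closed fingers stand in front of the tab; the TCP is at (490,287) in the crop and the tab at (422,300). Pushing home slowly.

>>> send_rows:
  motion:
    - [0,0,0,0.018,0.009,0,1]
    - [0,0,0,0.036,0.018,0,1]
    - [0,0,0,0.054,0.026,0,1]
    - [0,0,0,0.072,0.035,0,1]
    - [0,0,0,0.09,0.044,0,1]
    - [0,0,0,0.108,0.053,0,1]
    - [0,0,0,0.126,0.062,0,1]
    - [0,0,0,0.144,0.07,0,1]
    - [0,0,0,0.162,0.079,0,1]
    - [0,0,0,0.18,0.088,0,1]
    - [0,0,0,0.198,0.097,0,1]
    - [0,0,0,0.216,0.106,0,1]
    - [0,0,0,0.234,0.115,0,1]
    - [0,0,0,0.251,0.123,0,1]
    - [0,0,0,0.269,0.132,0,1]
    - [0,0,0,0.287,0.141,0,1]
    - [0,0,0,0.305,0.15,0,1]
    - [0,0,0,0.323,0.159,0,1]
    - [0,0,0,0.341,0.167,0,1]
    - [0,0,0,0.359,0.176,0,1]

```text
clock: 6.9
position: [0.4728, -0.1278, 0.0523]
eef_rot: [0.0, 0.974, 0.228, -0.0]
wrist_force: [-1.1, -1.1, 0.8]
gripper_width: -0.0002
```

>>> send_rows:
  motion:
    - [0,0,0,0.027,0.013,0,1]
    - [0,0,0,0.054,0.026,0,1]
    - [0,0,0,0.081,0.04,0,1]
    - [0,0,0,0.108,0.053,0,1]
    - [0,0,0,0.135,0.066,0,1]
    - [0,0,0,0.162,0.079,0,1]
    - [0,0,0,0.189,0.093,0,1]
    - [0,0,0,0.216,0.106,0,1]
    - [0,0,0,0.242,0.119,0,1]
    - [0,0,0,0.269,0.132,0,1]
    - [0,0,0,0.269,0.132,0,1]

```text
clock: 8.0
position: [0.5, -0.1144, 0.0523]
eef_rot: [-0.0, 0.974, 0.229, 0.0]
wrist_force: [-0.5, 0.5, -0.4]
gripper_width: 0.0001
```

Run:
```python
from h import *
s=sensors.state();print(s["position"],loc(s["position"]),R.T@s["wrist_force"][:2])
c=imaging.read_camera("scene");
a=cv2.resize(c["img"][150:290,190:390],(800,560),interpolation=2)
cv2.imwrite("pics/v6.png",a[:,:,::-1])
```

```text
[ 0.50003021 -0.114429    0.05230067] [-39.7  46.5] [-0.2143689   0.68902492]
```

View pics/v6.png

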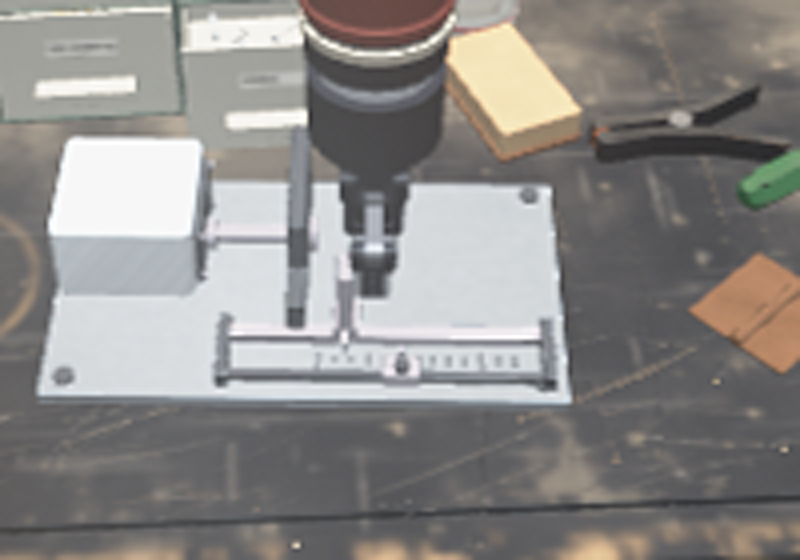

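The pointer moved with the fingers, to px 345. About 13–17 mm remain; finishing more finely.

>>> send_rows:
  motion:
    - [0,0,0,0.018,0.009,0,1]
    - [0,0,0,0.036,0.018,0,1]
    - [0,0,0,0.054,0.026,0,1]
    - [0,0,0,0.072,0.035,0,1]
    - [0,0,0,0.081,0.04,0,1]
    - [0,0,0,0.09,0.044,0,1]
    - [0,0,0,0.09,0.044,0,1]

```text
clock: 8.75
position: [0.5088, -0.1102, 0.0523]
eef_rot: [0.0, 0.974, 0.228, 0.0]
wrist_force: [-0.6, -0.7, -0.3]
gripper_width: 0.0
```

>>> send_rows:
  motion:
    - [0,0,0,0.007,0.0035,0,1]
    - [0,0,0,0.014,0.007,0,1]
    - [0,0,0,0.02,0.01,0,1]
    - [0,0,0,0.027,0.013,0,1]
    - [0,0,0,0.027,0.013,0,1]

```text
clock: 9.25
position: [0.5114, -0.1089, 0.0523]
eef_rot: [0.0, 0.974, 0.228, 0.0]
wrist_force: [-1.0, -0.2, -0.7]
gripper_width: -0.0004
```

Run:
```python
from h import *
s=sensors.state();print(s["position"],loc(s["position"]),R.T@s["wrist_force"][:2])
```

```text
[ 0.51141014 -0.10888908  0.05233803] [-27.1  46.5] [-1.00587557  0.25062393]
```

>>> send_rows:
  motion:
    - [0,0,0,0.005,0.002,0,1]
    - [0,0,0,0.009,0.0045,0,1]
    - [0,0,0,0.014,0.007,0,1]
    - [0,0,0,0.018,0.009,0,1]
    - [0,0,0,0.018,0.009,0,1]

```text
clock: 9.75
position: [0.5132, -0.108, 0.0523]
eef_rot: [0.0, 0.974, 0.228, 0.0]
wrist_force: [-1.0, 0.0, 0.2]
gripper_width: 0.0004
```

>>> send_rows:
  motion:
    - [0,0,0,0.005,0.002,0,1]
    - [0,0,0,0.009,0.0045,0,1]
    - [0,0,0,0.009,0.0045,0,1]

```text
clock: 10.05
position: [0.5141, -0.1076, 0.0523]
eef_rot: [0.0, 0.974, 0.228, 0.0]
wrist_force: [-1.4, -0.1, 0.3]
gripper_width: -0.0002
```

>>> send_rows:
  motion:
    - [0,0,0,0.005,0.002,0,1]
    - [0,0,0,0.009,0.0045,0,1]
    - [0,0,0,0.009,0.0045,0,1]

```text
clock: 10.35
position: [0.515, -0.1071, 0.0523]
eef_rot: [0.0, 0.974, 0.228, 0.0]
wrist_force: [-1.7, 0.3, -0.1]
gripper_width: 0.0003
```

>>> send_rows:
  motion:
    - [0,0,0,0.005,0.002,0,1]
    - [0,0,0,0.009,0.0045,0,1]
    - [0,0,0,0.009,0.0045,0,1]

```text
clock: 10.65
position: [0.5151, -0.107, 0.0523]
eef_rot: [0.0, 0.974, 0.228, -0.001]
wrist_force: [-6.9, -2.5, 2.7]
gripper_width: 0.0
```

>>> send_rows:
  motion:
    - [0,0,0,0.005,0.002,0,1]
    - [0,0,0,0.009,0.0045,0,1]
    - [0,0,0,0.009,0.0045,0,1]

```text
clock: 10.95
position: [0.5151, -0.107, 0.0523]
eef_rot: [0.0, 0.974, 0.228, -0.002]
wrist_force: [-12.0, -4.9, 5.0]
gripper_width: 0.0003
```

Run:
```python
from h import *
s=sensors.state();print(loc(s["position"]),R.T@s["wrist_force"][:2])
zoom('v7',2)
```

```text
[-22.9  46.6] [-12.93814733   0.88960657]
```

View pics/v7.png

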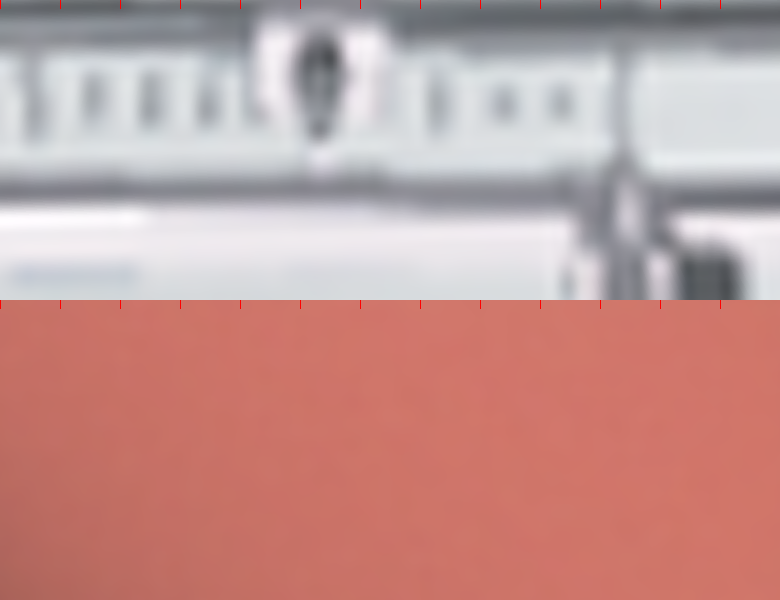

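Firm stop felt: TCP x=-22.9, 13 N. In the scene view the pointer is at px ~625, beside the dog, and the index is at px ~320, so the pull should be about 50.5 mm. Now back off, rise and go over the gap behind the crosspiece.

>>> send_rows:
  motion:
    - [0,0,0,-0.02,-0.01,0,1]
    - [0,0,0,-0.1,-0.05,0,1]
    - [0,0,0,-0.18,-0.09,0,1]
    - [0,0,0,-0.18,-0.09,0.4,1]
    - [0,0,0,-0.18,-0.09,0.8,1]
    - [0,0,0,0.2,-0.22,0.8,1]
    - [0,0,0,0.55,-0.32,0.8,1]
    - [0,0,0,0.85,-0.4,0.8,1]
    - [0,0,0,0.85,-0.4,0.8,1]
    - [0,0,0,0.85,-0.4,0.8,1]
    - [0,0,0,0.85,-0.4,0.8,1]

```text
clock: 12.25
position: [0.6009, -0.1462, 0.1325]
eef_rot: [-0.0, 0.974, 0.228, -0.0]
wrist_force: [0.4, 0.1, -0.4]
gripper_width: 0.0004
```

Run:
```python
from h import *
s=sensors.state();p=s["position"];print(p,loc(p),s["wrist_force"])
cs=[imaging.read_camera(n) for n in("scene","top")]
o=[]
for c in cs:
    im=np.ascontiguousarray(cv2.resize(c["img"][140:280,190:350],(640,560),interpolation=2))
    for x,col in((14,(255,0,0)),(38,(0,255,0)),(62,(0,0,255))):
        for y in(-50,-27,-4):
            q=(proj(c,[*wor((x,y)),.07])-[190,140])*4;cv2.circle(im,tuple(int(v) for v in q),3,col,-1)
    o.append(im[:,:])
cv2.imwrite("pics/v8.png",cv2.resize(np.hstack(o),(800,350))[:,:,::-1])
```

```text
[ 0.6009403  -0.14615034  0.1325239 ] [ 36.9 -26.4] [ 0.44536122  0.10279908 -0.40513931]
```

View pics/v8.png

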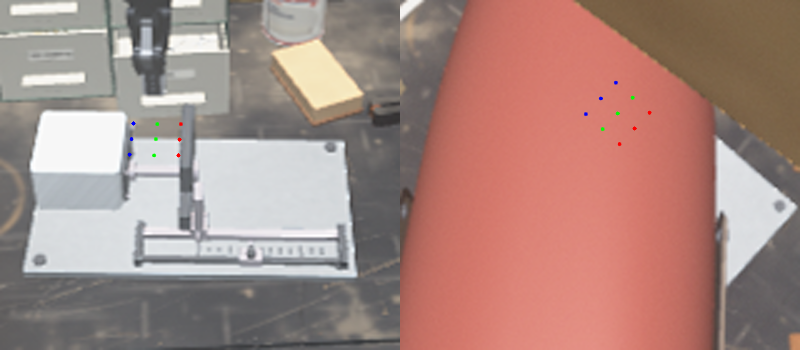

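In the scene view the red dots (x=14) lie on the crosspiece's rear edge, the blue (x=62) at the bush, and the fingers are over the middle of the gap. The pointer stays home. Lowering to z≈0.045.

>>> send_rows:
  motion:
    - [0,0,0,0,0,-0.25,1]
    - [0,0,0,0,0,-0.5,1]
    - [0,0,0,0,0,-0.7,1]
    - [0,0,0,0,0,-0.87,1]
    - [0,0,0,0,0,-0.87,1]
    - [0,0,0,0,0,-0.87,1]

```text
clock: 12.95
position: [0.6015, -0.1462, 0.0461]
eef_rot: [0.0, 0.974, 0.228, 0.0]
wrist_force: [-0.1, -0.0, 0.1]
gripper_width: 0.0004
```

>>> send_rows:
  motion:
    - [0,0,0,-0.018,-0.009,0,1]
    - [0,0,0,-0.036,-0.018,0,1]
    - [0,0,0,-0.054,-0.026,0,1]
    - [0,0,0,-0.063,-0.031,0,1]
    - [0,0,0,-0.072,-0.035,0,1]
    - [0,0,0,-0.072,-0.035,0,1]

```text
clock: 13.55
position: [0.5944, -0.1498, 0.0454]
eef_rot: [0.0, 0.974, 0.228, 0.0]
wrist_force: [-0.1, 0.4, -0.5]
gripper_width: 0.0002
```

Run:
```python
from h import *
s=sensors.state();print(s["position"],loc(s["position"]),R.T@s["wrist_force"][:2])
```

```text
[ 0.59443683 -0.14980953  0.04536171] [ 29.4 -26.8] [0.10754672 0.44386557]
```

>>> send_rows:
  motion:
    - [0,0,0,-0.009,-0.0045,0,1]
    - [0,0,0,-0.018,-0.009,0,1]
    - [0,0,0,-0.018,-0.009,0,1]

```text
clock: 13.85
position: [0.5926, -0.1507, 0.0453]
eef_rot: [0.0, 0.974, 0.228, -0.0]
wrist_force: [0.7, 0.3, -0.1]
gripper_width: 0.0004
```

>>> send_rows:
  motion:
    - [0,0,0,-0.009,-0.0045,0,1]
    - [0,0,0,-0.009,-0.0045,0,1]

```text
clock: 14.05
position: [0.5917, -0.1511, 0.0453]
eef_rot: [0.0, 0.974, 0.228, -0.0]
wrist_force: [0.5, -0.2, 0.1]
gripper_width: 0.0001
```

>>> send_rows:
  motion:
    - [0,0,0,-0.005,-0.002,0,1]
    - [0,0,0,-0.005,-0.002,0,1]

```text
clock: 14.25
position: [0.5913, -0.1513, 0.0453]
eef_rot: [0.0, 0.974, 0.228, -0.0]
wrist_force: [0.9, -0.1, 0.3]
gripper_width: 0.0002
```

>>> send_rows:
  motion:
    - [0,0,0,-0.007,-0.0035,0,1]
    - [0,0,0,-0.007,-0.0035,0,1]

```text
clock: 14.45
position: [0.5906, -0.1517, 0.0453]
eef_rot: [0.0, 0.974, 0.228, -0.0]
wrist_force: [0.7, 0.7, -0.9]
gripper_width: -0.0001
```

>>> send_rows:
  motion:
    - [0,0,0,-0.007,-0.0035,0,1]
    - [0,0,0,-0.007,-0.0035,0,1]

```text
clock: 14.65
position: [0.5899, -0.152, 0.0453]
eef_rot: [0.0, 0.974, 0.228, -0.0]
wrist_force: [0.5, -0.2, 0.4]
gripper_width: -0.0001
```

>>> send_rows:
  motion:
    - [0,0,0,-0.007,-0.0035,0,1]
    - [0,0,0,-0.007,-0.0035,0,1]

```text
clock: 14.85
position: [0.5894, -0.1523, 0.0454]
eef_rot: [-0.0, 0.974, 0.228, 0.0]
wrist_force: [2.5, 0.9, -0.9]
gripper_width: 0.0001
```

>>> send_rows:
  motion:
    - [0,0,0,-0.007,-0.0035,0,1]
    - [0,0,0,-0.007,-0.0035,0,1]

```text
clock: 15.05
position: [0.5891, -0.1525, 0.0454]
eef_rot: [-0.0, 0.974, 0.229, 0.001]
wrist_force: [3.8, 2.5, -1.6]
gripper_width: -0.0002
```

Contact at TCP x≈23.5 (4.5 N). The target is TCP x≈-27. Pulling 40 mm first.

>>> send_rows:
  motion:
    - [0,0,0,-0.018,-0.009,0,1]
    - [0,0,0,-0.036,-0.018,0,1]
    - [0,0,0,-0.054,-0.026,0,1]
    - [0,0,0,-0.072,-0.035,0,1]
    - [0,0,0,-0.09,-0.044,0,1]
    - [0,0,0,-0.108,-0.053,0,1]
    - [0,0,0,-0.126,-0.062,0,1]
    - [0,0,0,-0.144,-0.07,0,1]
    - [0,0,0,-0.162,-0.079,0,1]
    - [0,0,0,-0.18,-0.088,0,1]
    - [0,0,0,-0.198,-0.097,0,1]
    - [0,0,0,-0.216,-0.106,0,1]
    - [0,0,0,-0.234,-0.115,0,1]
    - [0,0,0,-0.251,-0.123,0,1]
    - [0,0,0,-0.269,-0.132,0,1]
    - [0,0,0,-0.287,-0.141,0,1]
    - [0,0,0,-0.305,-0.15,0,1]
    - [0,0,0,-0.323,-0.159,0,1]
    - [0,0,0,-0.341,-0.167,0,1]
    - [0,0,0,-0.359,-0.176,0,1]

```text
clock: 17.05
position: [0.5542, -0.1695, 0.0454]
eef_rot: [-0.0, 0.973, 0.229, 0.002]
wrist_force: [11.3, 4.0, -6.0]
gripper_width: -0.0003
```

>>> send_rows:
  motion:
    - [0,0,0,-0.009,-0.0045,0,1]
    - [0,0,0,-0.018,-0.009,0,1]
    - [0,0,0,-0.027,-0.013,0,1]
    - [0,0,0,-0.036,-0.018,0,1]
    - [0,0,0,-0.045,-0.022,0,1]
    - [0,0,0,-0.054,-0.026,0,1]
    - [0,0,0,-0.063,-0.031,0,1]
    - [0,0,0,-0.063,-0.031,0,1]
    - [0,0,0,-0.063,-0.031,0,1]

```text
clock: 17.95
position: [0.548, -0.1726, 0.0455]
eef_rot: [-0.0, 0.973, 0.229, 0.002]
wrist_force: [11.5, 5.0, -5.2]
gripper_width: 0.0
```

Run:
```python
from h import *
s=sensors.state();print(s["position"],loc(s["position"]),R.T@s["wrist_force"][:2])
zoom('v9',2)
```

```text
[ 0.54802724 -0.17256291  0.04545014] [-22.3 -26.8] [12.54637093 -0.57261922]
```

View pics/v9.png

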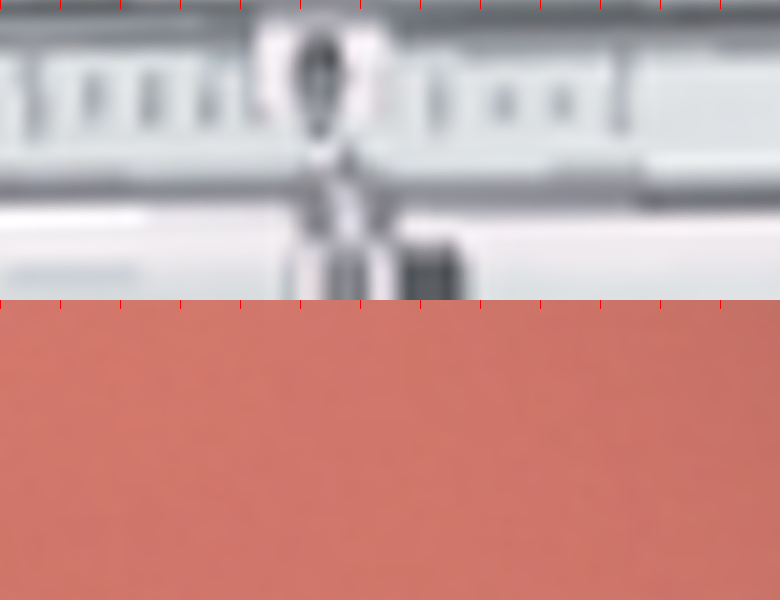

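Pointer beak at px ~348, index at ~320, so 4.6 mm remain, which agrees with the touch-based target. Finish and hold.

>>> send_rows:
  motion:
    - [0,0,0,-0.008,-0.004,0,1]
    - [0,0,0,-0.016,-0.008,0,1]
    - [0,0,0,-0.024,-0.012,0,1]
    - [0,0,0,-0.032,-0.016,0,1]
    - [0,0,0,-0.041,-0.02,0,1]
    - [0,0,0,-0.041,-0.02,0,1]
    - [0,0,0,-0.041,-0.02,0,1]
    - [0,0,0,-0.041,-0.02,0,1]

```text
clock: 18.95
position: [0.544, -0.1745, 0.0455]
eef_rot: [-0.0, 0.973, 0.229, 0.002]
wrist_force: [11.5, 5.5, -5.9]
gripper_width: 0.0001
```

Run:
```python
from h import *
s=sensors.state();print(s["position"],loc(s["position"]),R.T@s["wrist_force"][:2])
zoom('v10',4)
```

```text
[ 0.54403105 -0.17447082  0.04545693] [-26.7 -26.8] [12.76516918 -0.17218313]
```

View pics/v10.png

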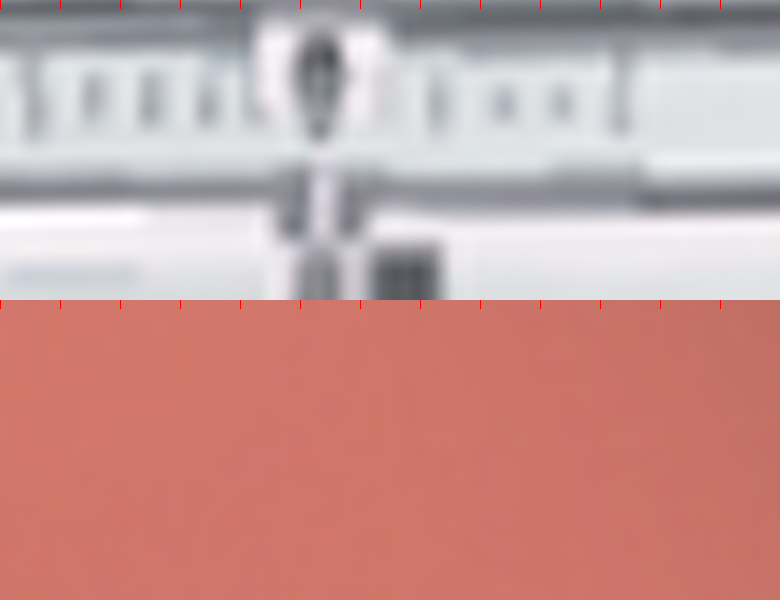

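The beaks line up (px ~321 and ~320). Hold 1.2 s, then ease home.

>>> send_rows:
  motion:
    - [0,0,0,0,0,0,1]
    - [0,0,0,0,0,0,1]
    - [0,0,0,0,0,0,1]
    - [0,0,0,0,0,0,1]
    - [0,0,0,0,0,0,1]
    - [0,0,0,0,0,0,1]
    - [0,0,0,0,0,0,1]
    - [0,0,0,0,0,0,1]
    - [0,0,0,0,0,0,1]
    - [0,0,0,0,0,0,1]
    - [0,0,0,0,0,0,1]
    - [0,0,0,0,0,0,1]

```text
clock: 20.55
position: [0.544, -0.1745, 0.0454]
eef_rot: [-0.0, 0.973, 0.229, 0.002]
wrist_force: [12.2, 4.9, -5.7]
gripper_width: -0.0
```

>>> send_rows:
  motion:
    - [0,0,0,0.018,0.009,0,1]
    - [0,0,0,0.036,0.018,0,1]
    - [0,0,0,0.054,0.026,0,1]
    - [0,0,0,0.072,0.035,0,1]
    - [0,0,0,0.09,0.044,0,1]
    - [0,0,0,0.108,0.053,0,1]
    - [0,0,0,0.126,0.062,0,1]
    - [0,0,0,0.144,0.07,0,1]
    - [0,0,0,0.162,0.079,0,1]
    - [0,0,0,0.18,0.088,0,1]
    - [0,0,0,0.198,0.097,0,1]
    - [0,0,0,0.216,0.106,0,1]
    - [0,0,0,0.234,0.115,0,1]
    - [0,0,0,0.251,0.123,0,1]
    - [0,0,0,0.269,0.132,0,1]
    - [0,0,0,0.287,0.141,0,1]
    - [0,0,0,0.305,0.15,0,1]
    - [0,0,0,0.323,0.159,0,1]
    - [0,0,0,0.341,0.167,0,1]
    - [0,0,0,0.359,0.176,0,1]

```text
clock: 22.55
position: [0.5788, -0.1574, 0.0454]
eef_rot: [-0.0, 0.974, 0.229, 0.001]
wrist_force: [4.4, 2.0, -2.0]
gripper_width: 0.0001
```

>>> send_rows:
  motion:
    - [0,0,0,0.009,0.0045,0,1]
    - [0,0,0,0.018,0.009,0,1]
    - [0,0,0,0.027,0.013,0,1]
    - [0,0,0,0.036,0.018,0,1]
    - [0,0,0,0.045,0.022,0,1]
    - [0,0,0,0.054,0.026,0,1]
    - [0,0,0,0.063,0.031,0,1]
    - [0,0,0,0.072,0.035,0,1]
    - [0,0,0,0.081,0.04,0,1]
    - [0,0,0,0.09,0.044,0,1]
    - [0,0,0,0.099,0.049,0,1]
    - [0,0,0,0.108,0.053,0,1]
    - [0,0,0,0.117,0.057,0,1]
    - [0,0,0,0.126,0.062,0,1]
    - [0,0,0,0.126,0.062,0,1]

```text
clock: 24.05
position: [0.5904, -0.1517, 0.0452]
eef_rot: [0.0, 0.974, 0.228, -0.0]
wrist_force: [-0.7, 0.1, 0.6]
gripper_width: 0.0002
```

Run:
```python
from h import *
s=sensors.state();print(s["position"],loc(s["position"]),R.T@s["wrist_force"][:2])
```

```text
[ 0.5904182  -0.15169358  0.04518581] [ 25.  -26.7] [-0.63207861  0.39937723]
```

Contact was released at home (TCP x=25.0, past the 23.5 contact). Clear to mid-gap, then rise, and check.

>>> send_rows:
  motion:
    - [0,0,0,0.03,0.015,0,1]
    - [0,0,0,0.06,0.03,0,1]
    - [0,0,0,0.1,0.05,0,1]
    - [0,0,0,0.1,0.05,0,1]
    - [0,0,0,0.1,0.05,0.2,1]
    - [0,0,0,0.1,0.05,0.5,1]
    - [0,0,0,0.1,0.05,0.9,1]
    - [0,0,0,0.1,0.05,0.9,1]
    - [0,0,0,0.1,0.05,0.9,1]

```text
clock: 24.95
position: [0.6015, -0.1469, 0.1366]
eef_rot: [0.001, 0.974, 0.228, 0.001]
wrist_force: [0.8, 0.9, -1.4]
gripper_width: 0.0003
```

Run:
```python
from h import *
s=sensors.state();print(s["position"],s["wrist_force"])
zoom('v11',4)
```

```text
[ 0.60151042 -0.14694722  0.13657475] [ 0.82055742  0.8813014  -1.36025882]
```

View pics/v11.png

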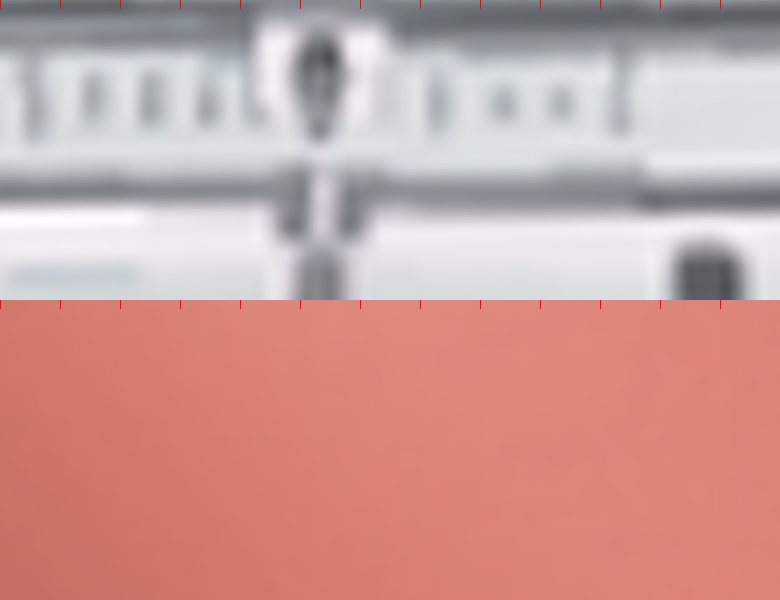

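The pointer is at px ~321 and the index at ~320, so they are level. The dog is back at 675–742, where it started, and the arm is clear. Handing in.

```bash
python3 -c "
from bench import order
print(order.job_done())"
```

```text
the job is handed in; nothing more can be done
None
```

The proof pull is done and the job is handed in. The interface gave no verdict, so the results below are from my own checks.

- **Pointer home:** I pushed it slowly with the closed fingers until it met the firm stop, at about 13 N (limit 30 N).
- **Pull and hold:** I hooked the crosspiece from behind and pulled it out about 50 mm, until the beaks were level. It stayed there for about 2 s.
- **Easing home:** I let the bar back at about 20 mm/s, slowing to 10 mm/s near the end, then backed the fingers off and raised them clear.

**Last checks:**
- **Level:** in the last rectified scene view the pointer and index beaks agree to about 1 px (roughly 0.2 mm), and the index has not moved.
- **Bar home:** the dog is back where it started.
- **Arm clear:** the wrist force was near zero with the fingers raised.
- **Pull distance:** the touch-based and image-based estimates of how far to pull agreed to within 0.5 mm.

**What disagreed or was not checked:**
- The network's point positions scattered by 5 mm or more, with a few gross misses, so I measured from the rectified pictures and by touch instead.
- The top camera was blocked by the arm during most of the work, so the final check is from the scene camera only.
- I did not measure the bystanders again at the end. I kept clear of them and saw no unexpected contact force.

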